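# Cover the tube block and rock it out of the dry-bath heater

### The job

Set the blue dust cover level on top of the aluminium tube block in the little bench heater (place it, do not drop it) and let go of it. Then take the block by its two long sides and work it out of its tight well by rocking it side to side, one side up and then the other, several times over, because a straight pull only picks the whole heater up: the heater must stay standing where it is and the things around it must be left alone. Finish while still holding the block, with the cover on, level and still over its well, one or two finger-breadths clear of the heater.

Things in the scene. Friction and masses are not known exactly. Their poses are not given: they have to be found in the camera images.
- heater: Compact cream dry-bath heater, 2 kg, loose on four rubber feet. Case 210 mm (x) by 150 mm (y), flat top face 70 mm above the bench. Origin on the bench under the centre of the well; z up, x along the well's long side. The case runs 120 mm to -x (grey control panel), 90 mm to +x and 75 mm to either side. A straight pull on the block (about 30 N) lifts the heater, which weighs 20 N.
- well_mouth (a point): Centre of the well's mouth in the heater's top face, 70 mm above the bench, above the heater's origin; axes as the heater's. The well is a rectangular pocket 96 mm (x) by 64 mm (y), 24 mm deep. Home, the block stands on its floor with 4 mm free along each long side and 2 mm at each end.
- strip_left (a point): Middle of the inner face of the sprung silicone strip on the well's +y wall, 28 mm from the well's centre, 13 mm below the top face. It and its twin on the -y wall are 64 mm long, reach from 2 to 20 mm above the well floor, press on the block's long sides with about 15 N each and give up to 3.5 mm; friction holds each side with 13 to 18 N. Raised clear of both strips, the block is free.
- block_centre (a point): Centre (half-way up) of the aluminium tube block: 92 mm (x) by 56 mm (y, gripped across its plain long sides) by 60 mm tall, 0.5 to 0.7 kg; x parallel to the heater's x, z up. Home, this point is 76 mm above the bench and the block's flat upper rim is 36 mm above the heater's top face. On top a plateau, 74 by 40 mm, stands 5 mm above the rim; tube caps on it reach 7.5 mm above the rim.
- block_foot (a point): Centre of the block's underside, 30 mm below its centre; axes as the block's. Its long lower edges are 28 mm to either side (y). In the well it can be rocked about 0.12 rad about its x axis: turned about the lower edge of one long side, the other side slides up past its strip; then the other way, each swing gaining height. 20 mm of rise frees it.
- cover_rib (a point): Centre of the grip rib on the loose blue dust cover (0.06 kg): rib 44 mm (x) by 12 mm (y, gripped across) by 12 mm tall, in the middle of the cover's flat top, which is 6 mm below this point. x along the cover's long side, z up. The cover starts on the bench, open side down, this point 17 mm above the bench. Seated on the block, the rib's top is 23 mm above the block's rim.
- cover_base (a point): Centre of the cover's lower edge, 17 mm below the rib's centre; axes as the cover's. The cover is an upside-down tray, outside 86 mm (x) by 52 mm (y), 11 mm tall without the rib, walls 3 mm thick, 8 mm deep inside; inside 80 by 46 mm, so 3 mm of play all round over the block's plateau. Seated, this edge rests on the block's rim all round, long sides parallel.
- wipes: Green and white carton of lab wipes, 120 mm by 120 mm by 85 mm tall, loose; origin at the centre of its underside. Leave alone.
- bottle: White plastic bottle with a blue cap, 56 mm across, 130 mm tall, loose; origin at the centre of its underside. Leave alone.
- tipbox: Red box with a white tray of pipette tips, 125 mm by 85 mm by 57 mm tall, loose; origin at the centre of its underside. Leave alone.
Mind the look-alikes: they are no part of the job. What is shaped like the part that bears block_centre but brown is not meant.

How it is judged:
On the way, in this order (a step that is already met when the one before it is completed fails the run):
1. the cover sits level on the block's rim, let go, with the block still home in the well (z of cover_base in the frame of block_centre between 0.028 and 0.0325 m and horizontal distance between cover_base and block_centre below 0.008 m and angle between the z axis of cover_base and the z axis of block_centre, either way round below 0.05 rad and angle between the x axis of cover_base and the x axis of block_centre, either way round below 0.15 rad and z of block_centre in the frame of well_mouth below 0.01 m and contact force between the fingers and cover below 0.1 N), for 0.2 s.
2. the block, still in the well, is tipped with its +y side up (at least 0.035 rad) (angle between block_centre's own y axis and vertical below 1.5358 rad and z of block_centre in the frame of well_mouth below 0.03 m), for 0.05 s.
3. then, still in the well, tipped the other way, -y side up (at least 0.035 rad) (angle between block_centre's own y axis and vertical above 1.6058 rad and z of block_centre in the frame of well_mouth below 0.036 m), for 0.05 s.
At the end, for the whole second after the job is handed in: The fingers hold the block still, within 0.1 rad of level, within 35 mm of the well's centre, its underside 4 to 50 mm above the heater's top face and touching nothing else; the cover sits level on its rim, not held; the heater stands on its feet within 30 mm of its start (z of block_centre in the frame of well_mouth between 0.034 and 0.08 m and horizontal distance between block_centre and well_mouth below 0.035 m and angle between block_centre's own z axis and vertical below 0.1 rad and z of cover_base in the frame of block_centre between 0.028 and 0.0325 m and horizontal distance between cover_base and block_centre below 0.008 m and angle between the z axis of cover_base and the z axis of block_centre, either way round below 0.05 rad and angle between the x axis of cover_base and the x axis of block_centre, either way round below 0.15 rad and contact force between the fingers and block above 2 N and contact force between heater and block below 0.1 N and contact force between the fingers and cover below 0.5 N and linear speed of block below 0.02 m/s and height (world z) of well_mouth below 0.075 m and angle between heater's own z axis and vertical below 0.03 rad and distance of well_mouth from where it was at the start of the episode below 0.03 m); the arm keeps its last pose, push and grip.
It fails at once if the heater is picked up, tipped (over 0.1 rad) or dragged (over 30 mm) (height (world z) of well_mouth above 0.082 m or angle between heater's own z axis and vertical above 0.1 rad or distance of well_mouth from where it was at the start of the episode above 0.03 m).
It fails at once if the cover is dropped or knocked off (moving over 0.45 m/s while not held) (linear speed of cover above 0.45 m/s and contact force between the fingers and cover below 0.05 N).
It fails at once if a bystander is moved by more than 30 mm (distance of any of wipes, bottle, tipbox from where it was at the start of the episode above 0.03 m).
It also fails if it takes over 58 s, if anything falls off the work surface, if the arm or the gripper's body presses on something with over 40 N, if the wrist force passes 120 N, or if a joint passes its speed limit or range.

### The arm

A 6-joint arm with a two-finger parallel gripper is mounted at the origin on the work surface. World frame = base frame: x ahead of the robot, y to its left, z up, the work surface at z = 0. Lengths are in m, angles in rad, forces in N, time in s.
With the tool pointing down it reaches from about 0.3 to 0.85 m from the base axis. Payload 4.2 kg.
Tool frame: the origin (TCP) lies at the very end of the fingers, on their centre line; the grasp point (between the pads) lies 19 mm behind it; z points along the fingers, y is the line along which they close (so a half turn about z gives the same grasp; the last joint's range is limited). The gripper opens to 91 mm and grips with 3 to 60 N. Pads are 32 mm wide; open, the fingers measure 118 mm over their backs; the gripper's body (76 mm by 178 mm) begins 60 mm behind the grasp point.
Start: joints at [1.24, 0.32, 1.565, -0, 1.257, -0.02], TCP at [0.176, 0.547, 0.214] pointing down, gripper open.
Joint ranges: [-3.11, 3.11], [-0.84, 2.01], [0.21, 2.61], [-1.34, 4.49], [0.05, 2.63], [-2.56, 2.56]. Speed limits (rad/s): [2.57, 2.57, 3.14, 3.14, 3.14, 3.14].

### API

Orientations are given as [roll, pitch, yaw] about the fixed x, y, z axes, in that order (R = Rz(yaw) Ry(pitch) Rx(roll)).
In Python, from rig import arm gives the robot as it stands. The module is installed in compiled form; this text tells all that it offers.
- The arm moves only by the tool apply_moves, never from a script. Its argument "increments" is a list of rows, each an object of numbers: "rx", "ry", "rz": the turn, a rotation vector about the tool's x, y, z in rad; "dx", "dy", "dz": the shift along the tool's x, y, z in mm; "hand": the opening, from 0 (shut) to 1 (fully open). In form: [{"rx": .., "ry": .., "rz": .., "dx": .., "dy": .., "dz": .., "hand": ..}, ...]. A call has 1 to 8 rows; each row shifts and turns the commanded pose from where the row before left it, along the tool's axes as they then stand; what a row does not reach is not made up. A row lasts 1/10 s, in which the tool goes at most 50 mm and 8.59 degrees, less where a joint would pass 70% of its speed; a pose out of reach is approached as far as the arm can. A call is refused whole if a number of a shift passes 50 or a number of a turn 0.15, either way. A call with a gripper value outside its range is refused whole. The fingers move at their own pace and stop on an object; the grip force is fixed at half the most. Time passes only in rows, so rows that do not move let the fingers close. It gives the time, the measured TCP pose, the force, the opening and the grip force at its end, in the units of the state.
- arm.get_obs(): the state, without advancing time (a new reading comes with each control period).
- arm.capture(name): name is "scene" or "top"; returns (picture, depth): 400x640x3 uint8, red, green, blue; 400x640 float32, m along the optical axis (not along the pixel's ray), 0 where there is no reading.
- arm.calibration(name): a dict with "intrinsics" (3x3 intrinsics, pixels), "rvec" (rotation vector, rad) and "tvec" (3), from world to camera coordinates, as OpenCV has them. Camera axes: x right, y down, z forward; pixel columns grow to the right and rows downward; lengths in m; the calibration is good to about 2 mm. A picture is of the moment at which its call begins. calibration takes no time and is no camera call.
- arm.sign_off(): hands the job in; it is judged then, once.
The state is a dict: "t": time; "q": joint angles; "dq": joint speeds; "tau": joint torques, N m; "eef_pos": TCP position; "tcp_rot": TCP orientation; "force": force on the tool from outside, world axes, zero at the start; "moment": the same for the moment, N m; "opening": finger opening in m; "finger_force": force on a finger pad.
Only numpy, scipy, OpenCV 4.12 (cv2) and the standard library are available. Lean on these libraries where they do the work, as an engineer would, in place of code of your own. Each camera call takes 0.05 s, during which the arm holds its last target. There are 200 camera calls.

## Working session

There is one attempt and no reset: what is moved stays moved. The work goes in short steps, Python scripts to look and compute and a tool call to move; the robot and the scene stay as the last step left them, time stands still between calls to the robot, and variables do not carry over. Pictures are saved under pics/ and viewed, at most 10 in all, crops included, and the job is handed in when it is done.

Besides the shell and the picture viewer there is one more tool, called after "Request:" as name([rows], argument=value, ...), one row to a line, values as JSON. apply_moves: Moves the arm, as the interface text tells. Its arguments: {"type":"object","properties":{"increments":{"type":"array","items":{"type":"object","properties":{"rx":{"type":"number"},"ry":{"type":"number"},"rz":{"type":"number"},"dx":{"type":"number"},"dy":{"type":"number"},"dz":{"type":"number"},"hand":{"type":"number"}}}}},"required":["increments"]}

```bash
mkdir -p pics
cat > h.py <<'E'
import numpy as np,cv2
from rig import arm
def cam(n):
    c=arm.calibration(n);R,_=cv2.Rodrigues(np.array(c["rvec"],float));return np.array(c["intrinsics"],float),R,np.array(c["tvec"],float).ravel()
def world(n,d):
    K,R,t=cam(n);v,u=np.indices(d.shape)
    P=np.stack([(u-K[0,2])/K[0,0]*d,(v-K[1,2])/K[1,1]*d,d],-1)
    return (P-t)@R
def ray(n,u,v,z):
    K,R,t=cam(n);d=R.T@np.linalg.solve(K,[u,v,1.]);o=-R.T@t
    return o+d*(z-o[2])/d[2]
E
python3 - <<'E'
from h import *
for n in("top","scene"):
    p,d=arm.capture(n);cv2.imwrite(f"pics/{n}0.png",p[...,::-1]);np.save(n+"0.npy",d);np.save(n+"p0.npy",p)
    K,R,t=cam(n);print(n,-R.T@t,R[2],K[0,0])
o=arm.get_obs();print(o)
E
```

```text
top [0.28656106 0.01104554 1.63590933] [ 0.16718757 -0.00552668 -0.98590962] 473.8125627777075
scene [ 1.37766706 -0.86749593  1.31621993] [-0.46685149  0.51257057 -0.72063937] 508.45298883649207
{'t': 0.1, 'q': array([ 1.23999120e+00,  3.20215071e-01,  1.56553599e+00, -1.95639791e-05,
        1.25740903e+00, -2.00068532e-02]), 'dq': array([-0.00111506, -0.00049644, -0.0016143 , -0.00103608, -0.00068002,
       -0.00144013]), 'tau': array([ 8.20722453e-04, -4.13327265e+01, -2.32511795e+01,  7.29794567e-02,
        4.21685237e-02, -7.08808193e-05]), 'eef_pos': array([0.17570915, 0.54702474, 0.21321994]), 'tcp_rot': array([-3.14002516e+00, -1.27594271e-05,  2.83080042e+00]), 'force': array([0.00102363, 0.42736611, 0.21995066]), 'moment': array([ 0.01600697, -0.00730052, -0.02968151]), 'finger_force': 0.0, 'opening': 0.09170822250213397}
```

View pics/top0.png

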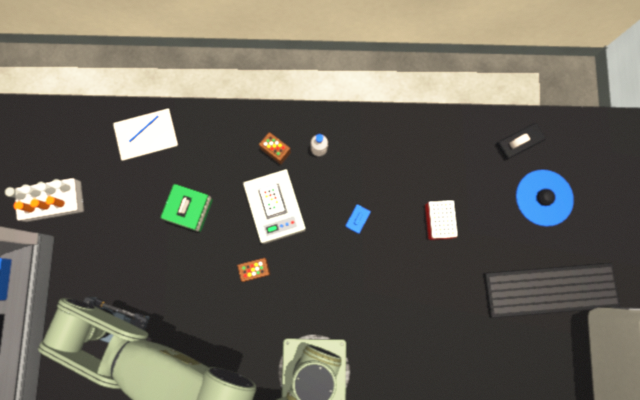

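View pics/scene0.png

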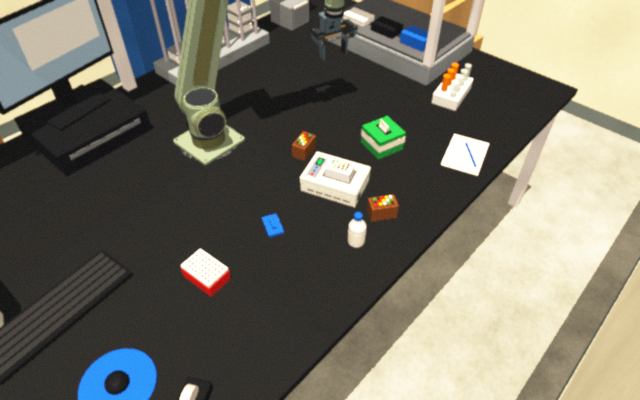

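The top view shows the heater at about (273,206) with the silver block at (272,198) and the control panel towards the robot. The cover is at (358,219), the wipes at (186,207), the bottle at (319,145) and the tipbox at (441,219). Block candidates are silver (272,198) in the heater and brown at (275,147) and (254,269). The silver one fits because it's aluminium and standing in the heater's well; the blue disc at (545,197) is not the cover.

```bash
cat > m.py <<'E'
from h import *
def rect(P,m):
    c,s,a=cv2.minAreaRect((P[m][:,:2]*1000).astype(np.float32)); return np.round(c,1),np.round(s,1),round(a,1),int(m.sum())
def mask_big(m):
    n,l,s,c=cv2.connectedComponentsWithStats(m.astype(np.uint8)); i=1+np.argmax(s[1:,4]); return l==i
E
python3 - <<'E'
from m import *
d=np.load("top0.npy");p=np.load("topp0.npy");P=world("top",d)
print("bench z",np.median(P[230:260,330:400,2]))
hs=cv2.cvtColor(p,cv2.COLOR_RGB2HSV)
v,u=np.indices(d.shape)
box=lambda a,b,c,e:(u>=a)&(u<=c)&(v>=b)&(v<=e)
def edge(m,z):  # contour rect by rays at height z
    cs,_=cv2.findContours(m.astype(np.uint8),cv2.RETR_EXTERNAL,cv2.CHAIN_APPROX_NONE)
    c=max(cs,key=cv2.contourArea)[:,0]
    Q=np.array([ray("top",a,b,z)[:2]*1000 for a,b in c],np.float32);r=cv2.minAreaRect(Q);return np.round(r[0],1),np.round(r[1],1),round(r[2],1)
mb=box(335,195,380,245)&(hs[...,0]>95)&(hs[...,0]<125)&(hs[...,1]>120)&(hs[...,2]>60)
print("cover",edge(mb,.011),"depth",rect(P,mb),np.median(P[mb][:,2]))
Z=P[...,2];hb=box(235,160,315,250)
print("heater top",rect(P,mask_big(hb&(Z>.06)&(Z<.13))),)
print("case pix", edge(mask_big(hb&(hs[...,2]>90)&(Z>.055)),.07))
blk=mask_big(hb&(Z>.095)&(Z<.13));print("block",rect(P,blk),edge(blk,.106),np.percentile(P[blk][:,2],[5,50,95]))
for n,b in dict(wipes=(155,175,215,240),bottle=(305,130,332,160),tip=(420,195,462,245),br1=(255,130,292,165),br2=(232,252,275,285)).items():
    print(n,rect(P,mask_big(box(*b)&(Z>.03))),np.max(Z[box(*b)]))
a=cv2.resize(p[155:255,230:380],None,fx=5,fy=5,interpolation=cv2.INTER_CUBIC);cv2.imwrite("pics/crop.png",a[...,::-1])
E
```

```text
bench z -0.00025774133645189567
cover (array([ 509.6, -138.8]), array([59.2, 93.3]), 62.6) depth (array([413. , -88.6]), array([ 59.8, 316.3]), 62.5, 458) 0.010130448627350843
heater top (array([540.6, 146.9]), array([211.1, 150.1]), 18.7, 2754)
case pix (array([540.4, 145. ]), array([212., 153.]), 18.9)
block (array([555. , 151.9]), array([93.6, 56.3]), 18.9, 480) (array([553.7, 151.2]), array([94. , 55.9]), 18.8) [0.10043304 0.10940706 0.11652023]
wipes (array([449.7, 244.5]), array([554.9, 128.9]), 68.1, 1474) 1.6359093294592169
bottle (array([534.1,  -8.1]), array([493.5,  55.7]), 2.0, 269) 1.6359093294592169
tip (array([ 439.4, -221.1]), array([138.6, 538.4]), 18.9, 971) 1.6359093294592169
br1 (array([550.6,  70.4]), array([533.2,  93.4]), 22.6, 484) 1.6359093294592169
br2 (array([327. , 208.2]), array([56.2, 92.1]), 15.6, 498) 1.6359093294592169
```

View pics/crop.png

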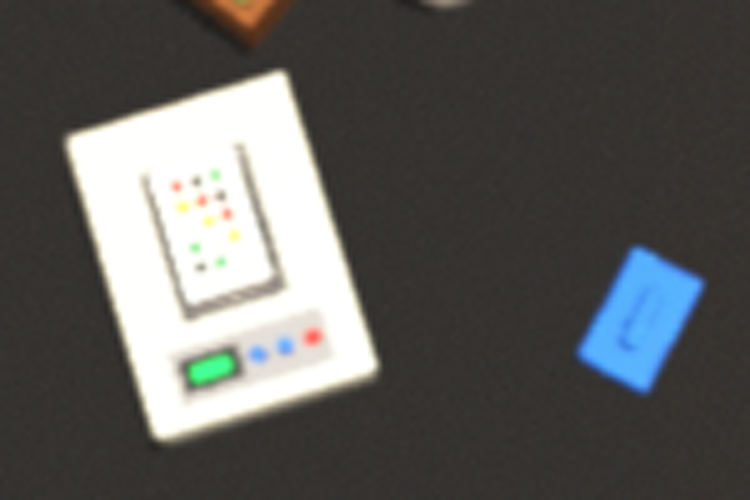

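The crop confirms the silver-white block with tube caps inside the heater's well, and the blue cover with its rib at crop pixel (638,318). The sizes match what is given: case 211×150, block 94×56, yaw 18.8°. Moving towards the cover now.

Request:
apply_moves([
  {"dx":-33,"dy":-34.4,"hand":1},
  {"dx":-33,"dy":-34.4,"hand":1},
  {"dx":-33,"dy":-34.4,"hand":1},
  {"dx":-33,"dy":-34.4,"hand":1},
  {"dx":-33,"dy":-34.4,"hand":1},
  {"dx":-33,"dy":-34.4,"hand":1},
  {"dx":-33,"dy":-34.4,"hand":1},
  {"dx":-33,"dy":-34.4,"hand":1},
])

```text
invalid input at $.increments[0]: expected keys rx, ry, rz, dx, dy, dz, hand
```

Request:
apply_moves([
  {"dx":-33,"dy":-34.4,"hand":1},
  {"dx":-33,"dy":-34.4,"hand":1},
  {"dx":-33,"dy":-34.4,"hand":1},
  {"dx":-33,"dy":-34.4,"hand":1},
  {"dx":-33,"dy":-34.4,"hand":0.5},
  {"dx":-33,"dy":-34.4,"hand":0.5},
  {"rz":0.085,"hand":0.5},
  {"rz":0.085,"hand":0.5},
])

```text
invalid input at $.increments[0]: expected keys rx, ry, rz, dx, dy, dz, hand
```

```bash
cat > g.py <<'E'
from h import *
from scipy.spatial.transform import Rotation as Ro
def go(x,y,z,yaw):
    o=arm.get_obs();r=Ro.from_euler("xyz",o["tcp_rot"]);T=Ro.from_euler("xyz",[np.pi,0,yaw])
    print("t",round(o["t"],2),"pos",np.round(o["eef_pos"]*1000,1),"rpy",np.round(o["tcp_rot"],4),"F",np.round(o["force"],1),"op",round(o["opening"]*1000,1),"ff",round(o["finger_force"],1))
    print("shift mm now-axes",np.round(r.inv().apply(np.array([x,y,z])-o["eef_pos"])*1000,1),"rotvec",np.round((r.inv()*T).as_rotvec(),4),"shift after turn",np.round(T.inv().apply(np.array([x,y,z])-o["eef_pos"])*1000,1))
E
python3 - <<'E'
from g import *
from m import *
go(.5096,-.1388,.0135,2.663)
for n in ("scene",):
    p,d=arm.capture(n);P=world(n,d);hs=cv2.cvtColor(p,cv2.COLOR_RGB2HSV)
    v,u=np.indices(d.shape);m=(abs(u-272)<22)&(abs(v-224)<22)&(hs[...,0]>95)&(hs[...,0]<125)&(hs[...,1]>100)&(hs[...,2]>50)&(d>0)
    m=mask_big(m);print(rect(P,m),np.percentile(P[m][:,2],[5,50,95]))
    t=m&(P[...,2]>.006)&(P[...,2]<.016);print(rect(P,t),P[t].mean(0))
    t=m&(P[...,2]>.018);print("rib",rect(P,t),P[t].mean(0))
d=np.load("top0.npy");P=world("top",d);v,u=np.indices(d.shape);m=(abs(u-358)<18)&(abs(v-219)<20)&(d>0)
for lo,hi in((.006,.016),(.018,.03)):
    t=m&(P[...,2]>lo)&(P[...,2]<hi);print("top",rect(P,t),P[t].mean(0))
sd=np.load("scene0.npy");P=world("scene",sd);v,u=np.indices(d.shape)
t=mask_big((abs(u-340)<30)&(abs(v-170)<30)&(P[...,2]>.102)&(P[...,2]<.12)&(sd>0));print("block scene",rect(P,t))
t=mask_big((abs(u-335)<45)&(abs(v-178)<35)&(P[...,2]>.064)&(P[...,2]<.13)&(sd>0));print("heater scene",rect(P,t))
E
```

```text
t 0.1 pos [175.7 547.  213.2] rpy [-3.14   -0.      2.8308] F [0.  0.4 0.2] op 91.7 ff 0.0
shift mm now-axes [-527.6 -550.5  200.6] rotvec [-1.600e-03  1.000e-04  1.678e-01] shift after turn [-612.2 -455.   199.7]
(array([ 503.3, -136.7]), array([ 60.8, 109.3]), 63.0, 407) [0.00113361 0.01263188 0.02547375]
(array([ 509.3, -140.9]), array([56.7, 95.6]), 64.6, 237) [ 0.51186092 -0.14389901  0.01179664]
rib (array([ 502.4, -136.8]), array([44.3, 65.2]), 69.8, 54) [ 0.50788585 -0.14238623  0.02403183]
top (array([ 506.3, -140.3]), array([128.4, 118.2]), 0.0, 309) [ 0.50841392 -0.13886589  0.01049861]
top (array([ 507.5, -141.1]), array([43.7, 83.8]), 61.3, 47) [ 0.50989    -0.14203966  0.02212099]
block scene (array([554.5, 149.9]), array([94.2, 65.4]), 21.8, 324)
heater scene (array([539.4, 145.1]), array([213.8, 161.2]), 19.4, 1832)
```

Request:
apply_moves([
  {"rx":0,"ry":0,"rz":0,"dx":-33,"dy":-34.4,"dz":0,"hand":1},
  {"rx":0,"ry":0,"rz":0,"dx":-33,"dy":-34.4,"dz":0,"hand":1},
  {"rx":0,"ry":0,"rz":0,"dx":-33,"dy":-34.4,"dz":0,"hand":1},
  {"rx":0,"ry":0,"rz":0,"dx":-33,"dy":-34.4,"dz":0,"hand":1},
  {"rx":0,"ry":0,"rz":0,"dx":-33,"dy":-34.4,"dz":0,"hand":1},
  {"rx":0,"ry":0,"rz":0,"dx":-33,"dy":-34.4,"dz":0,"hand":1},
  {"rx":0,"ry":0,"rz":0,"dx":-33,"dy":-34.4,"dz":0,"hand":1},
  {"rx":0,"ry":0,"rz":0,"dx":-33,"dy":-34.4,"dz":0,"hand":1},
])

```text
t: 0.95
eef_pos: [0.3433, 0.2029, 0.214]
tcp_rot: [3.141, 0.0, 2.831]
force: [0.4, 0.3, 0.3]
opening: 0.0917
finger_force: 0.0
```

Request:
apply_moves([
  {"rx":0,"ry":0,"rz":0,"dx":-33,"dy":-34.4,"dz":0,"hand":1},
  {"rx":0,"ry":0,"rz":0,"dx":-33,"dy":-34.4,"dz":0,"hand":1},
  {"rx":0,"ry":0,"rz":0,"dx":-33,"dy":-34.4,"dz":0,"hand":1},
  {"rx":0,"ry":0,"rz":0,"dx":-33,"dy":-34.4,"dz":0,"hand":1},
  {"rx":0,"ry":0,"rz":0,"dx":-33,"dy":-34.4,"dz":0,"hand":0.5},
  {"rx":0,"ry":0,"rz":0,"dx":-33,"dy":-34.4,"dz":0,"hand":0.5},
  {"rx":0,"ry":0,"rz":0.084,"dx":0,"dy":0,"dz":20,"hand":0.5},
  {"rx":0,"ry":0,"rz":0.084,"dx":0,"dy":0,"dz":20,"hand":0.5},
])

```text
t: 1.75
eef_pos: [0.4691, -0.054, 0.1734]
tcp_rot: [3.141, 0.001, 2.656]
force: [-0.3, -0.1, 0.2]
opening: 0.0618
finger_force: 0.0
```

```bash
python3 -c "
from g import *
go(.5095,-.1395,.0135,2.663)"
```

```text
t 1.75 pos [469.1 -54.  173.4] rpy [3.1412e+00 7.0000e-04 2.6561e+00] F [-0.3 -0.1  0.2] op 61.8 ff 0.0
shift mm now-axes [-75.5 -56.9 159.9] rotvec [ 0.0004  0.0007 -0.0069] shift after turn [-75.2 -57.3 159.9]
```

Request:
apply_moves([
  {"rx":0,"ry":0,"rz":-0.007,"dx":-37.6,"dy":-28.5,"dz":0,"hand":0.5},
  {"rx":0,"ry":0,"rz":0,"dx":-37.6,"dy":-28.5,"dz":0,"hand":0.45},
  {"rx":0,"ry":0,"rz":0,"dx":0,"dy":0,"dz":40,"hand":0.45},
  {"rx":0,"ry":0,"rz":0,"dx":0,"dy":0,"dz":40,"hand":0.45},
  {"rx":0,"ry":0,"rz":0,"dx":0,"dy":0,"dz":40,"hand":0.45},
  {"rx":0,"ry":0,"rz":0,"dx":0,"dy":0,"dz":10,"hand":0.45},
  {"rx":0,"ry":0,"rz":0,"dx":0,"dy":0,"dz":0,"hand":0.45},
])

```text
t: 2.45
eef_pos: [0.5083, -0.1371, 0.0428]
tcp_rot: [-3.141, -0.004, 2.67]
force: [0.4, 0.5, -0.1]
opening: 0.0409
finger_force: 0.0
```

```bash
python3 -c "
from g import *
go(.5095,-.1395,.0135,2.663)
p,d=arm.capture('top');q,d=arm.capture('scene')
f=lambda a:cv2.resize(a,(400,400),interpolation=cv2.INTER_CUBIC)
cv2.imwrite('pics/c1.png',np.hstack([f(p[180:260,318:398]),f(q[185:265,232:312])])[...,::-1])"
```

```text
t 2.45 pos [ 508.3 -137.1   42.8] rpy [-3.141  -0.0036  2.6699] F [ 0.4  0.5 -0.1] op 40.9 ff 0.0
shift mm now-axes [-2.3 -1.5 29.2] rotvec [-0.0006 -0.0036  0.0069] shift after turn [-2.2 -1.5 29.3]
```

View pics/c1.png

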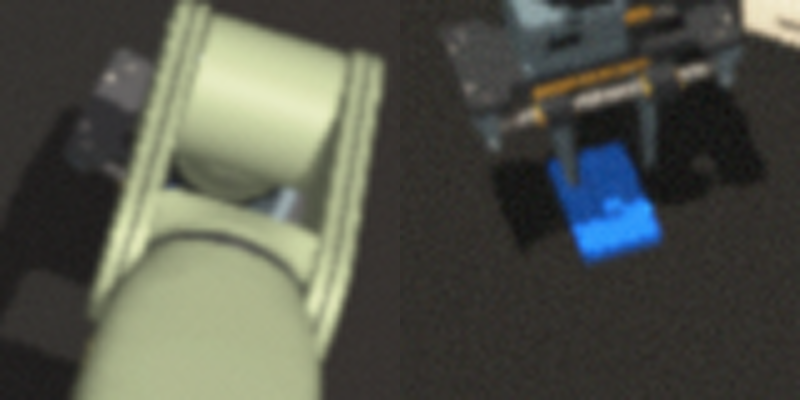

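The picture shows the fingers straddling the rib, with tips at crop pixels (572,180) and (650,165) and the rib between them. Descending and closing.

Request:
apply_moves([
  {"rx":0,"ry":-0.003,"rz":0.006,"dx":-2,"dy":-1.5,"dz":14,"hand":0.45},
  {"rx":0,"ry":0,"rz":0,"dx":0,"dy":0,"dz":10,"hand":0.45},
  {"rx":0,"ry":0,"rz":0,"dx":0,"dy":0,"dz":4.5,"hand":0.45},
  {"rx":0,"ry":0,"rz":0,"dx":0,"dy":0,"dz":0,"hand":0.45},
  {"rx":0,"ry":0,"rz":0,"dx":0,"dy":0,"dz":0,"hand":0.45},
])

```text
t: 3.05
eef_pos: [0.5108, -0.1397, 0.016]
tcp_rot: [3.141, 0.004, 2.664]
force: [0.0, 0.0, 0.2]
opening: 0.0407
finger_force: 0.0
```

```bash
python3 -c "
from g import *
go(.5095,-.1395,.0135,2.663)"
```

```text
t 3.05 pos [ 510.8 -139.7   16. ] rpy [3.1413 0.0039 2.6639] F [0.  0.  0.2] op 40.7 ff 0.0
shift mm now-axes [ 1.3 -0.4  2.5] rotvec [0.0003 0.0039 0.0009] shift after turn [ 1.2 -0.4  2.5]
```

Request:
apply_moves([
  {"rx":0,"ry":0.0035,"rz":0,"dx":1.2,"dy":-0.4,"dz":2,"hand":0.3},
  {"rx":0,"ry":0,"rz":0,"dx":0,"dy":0,"dz":0,"hand":0.25},
  {"rx":0,"ry":0,"rz":0,"dx":0,"dy":0,"dz":0,"hand":0.2},
  {"rx":0,"ry":0,"rz":0,"dx":0,"dy":0,"dz":0,"hand":0.15},
  {"rx":0,"ry":0,"rz":0,"dx":0,"dy":0,"dz":0,"hand":0.05},
  {"rx":0,"ry":0,"rz":0,"dx":0,"dy":0,"dz":0,"hand":0.05},
  {"rx":0,"ry":0,"rz":0,"dx":0,"dy":0,"dz":0,"hand":0.05},
])

```text
t: 3.75
eef_pos: [0.5092, -0.1396, 0.0135]
tcp_rot: [3.142, -0.0, 2.664]
force: [-0.7, 0.3, 0.9]
opening: 0.0113
finger_force: 30.0
```

```bash
python3 -c "
from g import *
go(.5095,-.1395,.0135,2.663)"
```

```text
t 3.75 pos [ 509.2 -139.6   13.5] rpy [ 3.1415e+00 -4.0000e-04  2.6638e+00] F [-0.7  0.3  0.9] op 11.3 ff 30.0
shift mm now-axes [-0.3  0.2  0. ] rotvec [ 0.0001 -0.0004  0.0008] shift after turn [-0.3  0.2  0. ]
```

Request:
apply_moves([
  {"rx":0,"ry":0,"rz":0,"dx":0,"dy":0,"dz":-15,"hand":0.05},
  {"rx":0,"ry":0,"rz":0,"dx":0,"dy":0,"dz":-40,"hand":0.05},
  {"rx":0,"ry":0,"rz":0,"dx":0,"dy":0,"dz":-40,"hand":0.05},
  {"rx":0,"ry":0,"rz":0,"dx":0,"dy":0,"dz":-40,"hand":0.05},
  {"rx":0,"ry":0,"rz":0,"dx":0,"dy":0,"dz":-30,"hand":0.05},
])

```text
t: 4.25
eef_pos: [0.5097, -0.1396, 0.1809]
tcp_rot: [3.141, 0.002, 2.664]
force: [0.7, 0.4, -1.1]
opening: 0.0121
finger_force: 30.0
```

Request:
apply_moves([
  {"rx":0,"ry":0,"rz":0,"dx":6,"dy":20,"dz":0,"hand":0.05},
  {"rx":0,"ry":0,"rz":0,"dx":13,"dy":40,"dz":0,"hand":0.05},
  {"rx":0,"ry":0,"rz":0,"dx":13,"dy":40,"dz":0,"hand":0.05},
  {"rx":0,"ry":0,"rz":0,"dx":13,"dy":40,"dz":0,"hand":0.05},
  {"rx":0,"ry":0,"rz":0,"dx":13,"dy":40,"dz":0,"hand":0.05},
  {"rx":0,"ry":0,"rz":0,"dx":13,"dy":40,"dz":0,"hand":0.05},
  {"rx":0,"ry":0,"rz":0,"dx":13,"dy":40,"dz":0,"hand":0.05},
  {"rx":0,"ry":0,"rz":0,"dx":9,"dy":19,"dz":0,"hand":0.05},
])

```text
t: 5.05
eef_pos: [0.5551, 0.1542, 0.1781]
tcp_rot: [3.14, -0.001, 2.666]
force: [0.4, -0.2, 0.4]
opening: 0.0119
finger_force: 30.0
```

Request:
apply_moves([
  {"rx":0,"ry":0,"rz":-0.115,"dx":0,"dy":0,"dz":0,"hand":0.05},
  {"rx":0,"ry":0,"rz":-0.115,"dx":0,"dy":0,"dz":0,"hand":0.05},
  {"rx":0,"ry":0,"rz":-0.115,"dx":0,"dy":0,"dz":0,"hand":0.05},
  {"rx":0,"ry":0,"rz":-0.115,"dx":0,"dy":0,"dz":0,"hand":0.05},
  {"rx":0,"ry":0,"rz":-0.115,"dx":0,"dy":0,"dz":0,"hand":0.05},
  {"rx":0,"ry":0,"rz":-0.115,"dx":0,"dy":0,"dz":0,"hand":0.05},
  {"rx":0,"ry":0,"rz":-0.115,"dx":0,"dy":0,"dz":0,"hand":0.05},
  {"rx":0,"ry":0,"rz":0,"dx":0,"dy":0,"dz":0,"hand":0.05},
])

```text
t: 5.85
eef_pos: [0.5546, 0.1509, 0.1782]
tcp_rot: [3.141, -0.001, -2.815]
force: [-0.3, -0.8, -1.2]
opening: 0.0119
finger_force: 30.0
```

Run:
```python
from g import *
from m import *
p,d=arm.capture('scene');P=world('scene',d)
go(.5545,.151,.1205,3.470)
f=lambda a:cv2.resize(a,(800,600),interpolation=cv2.INTER_CUBIC)
cv2.imwrite('pics/c2.png',f(p[90:210,260:420])[...,::-1])
hs=cv2.cvtColor(p,cv2.COLOR_RGB2HSV);v,u=np.indices(d.shape)
m=mask_big((abs(u-335)<50)&(abs(v-145)<45)&(hs[...,0]>95)&(hs[...,0]<125)&(hs[...,1]>130)&(d>0))
t=m&(P[...,2]>.172)&(P[...,2]<.192);print(rect(P,m),np.median(P[m],0),rect(P,t))
```

```text
t 5.9 pos [554.7 151.  178.2] rpy [ 3.1410e+00 -8.0000e-04 -2.8167e+00] F [-0.1 -0.6 -1. ] op 12.0 ff 30.0
shift mm now-axes [ 0.1  0.  57.7] rotvec [ 0.0006 -0.0008 -0.0035] shift after turn [ 0.2  0.1 57.7]
(array([489.9, 223.3]), array([114.1, 269.4]), 35.8, 233) [0.57020573 0.14296119 0.17818284] (array([555.7, 150.1]), array([85.4, 57.5]), 18.7, 200)
```

View pics/c2.png

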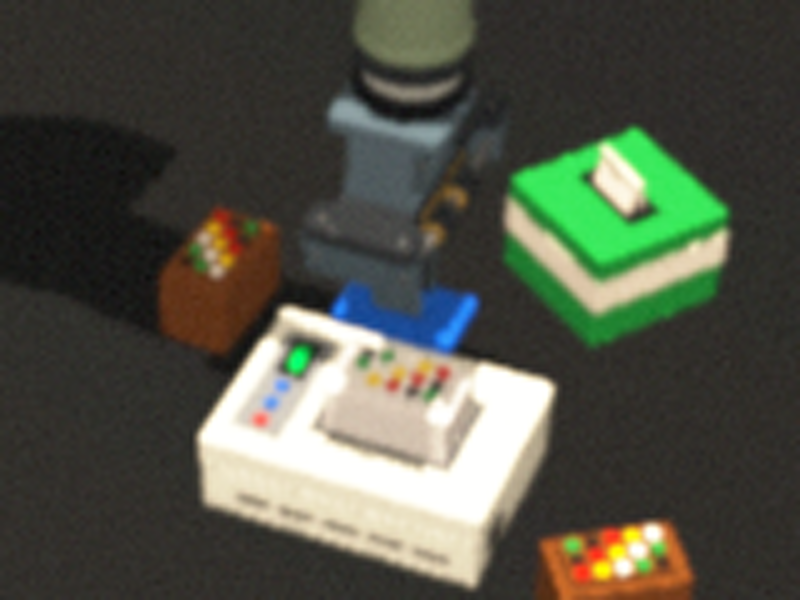

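The cover hangs level over the block. Its measured centre is (555.7, 150.1), against (554.5, 151) for the block. Lowering.

Request:
apply_moves([
  {"rx":0,"ry":0,"rz":-0.003,"dx":0,"dy":0,"dz":15,"hand":0.05},
  {"rx":0,"ry":0,"rz":0,"dx":0,"dy":0,"dz":15,"hand":0.05},
  {"rx":0,"ry":0,"rz":0,"dx":0,"dy":0,"dz":13,"hand":0.05},
  {"rx":0,"ry":0,"rz":0,"dx":0,"dy":0,"dz":8,"hand":0.05},
  {"rx":0,"ry":0,"rz":0,"dx":0,"dy":0,"dz":0,"hand":0.05},
  {"rx":0,"ry":0,"rz":0,"dx":0,"dy":0,"dz":0,"hand":0.05},
])

```text
t: 6.5
eef_pos: [0.5552, 0.1511, 0.1277]
tcp_rot: [3.141, 0.0, -2.812]
force: [0.1, 0.2, 0.1]
opening: 0.0117
finger_force: 30.0
```

Request:
apply_moves([
  {"rx":0,"ry":0,"rz":0,"dx":0,"dy":0,"dz":2,"hand":0.05},
  {"rx":0,"ry":0,"rz":0,"dx":0,"dy":0,"dz":2,"hand":0.05},
  {"rx":0,"ry":0,"rz":0,"dx":0,"dy":0,"dz":0,"hand":0.05},
])

```text
t: 6.8
eef_pos: [0.5548, 0.151, 0.1236]
tcp_rot: [3.141, -0.0, -2.811]
force: [0.5, -0.9, -0.5]
opening: 0.0118
finger_force: 30.0
```

Request:
apply_moves([
  {"rx":0,"ry":0,"rz":0,"dx":0,"dy":0,"dz":1.5,"hand":0.05},
  {"rx":0,"ry":0,"rz":0,"dx":0,"dy":0,"dz":1.2,"hand":0.05},
  {"rx":0,"ry":0,"rz":0,"dx":0,"dy":0,"dz":0,"hand":0.05},
  {"rx":0,"ry":0,"rz":0,"dx":0,"dy":0,"dz":0,"hand":0.05},
])

```text
t: 7.2
eef_pos: [0.5548, 0.151, 0.1208]
tcp_rot: [3.141, -0.0, -2.811]
force: [-0.3, -0.8, -0.6]
opening: 0.0116
finger_force: 30.0
```

Request:
apply_moves([
  {"rx":0,"ry":0,"rz":0,"dx":0,"dy":0,"dz":1,"hand":0.05},
  {"rx":0,"ry":0,"rz":0,"dx":0,"dy":0,"dz":0,"hand":0.05},
  {"rx":0,"ry":0,"rz":0,"dx":0,"dy":0,"dz":0,"hand":0.05},
])

```text
t: 7.5
eef_pos: [0.5548, 0.151, 0.1198]
tcp_rot: [3.141, -0.0, -2.811]
force: [1.1, -0.5, -0.9]
opening: 0.012
finger_force: 30.0
```

Request:
apply_moves([
  {"rx":0,"ry":0,"rz":0,"dx":0,"dy":0,"dz":0.8,"hand":0.05},
  {"rx":0,"ry":0,"rz":0,"dx":0,"dy":0,"dz":0,"hand":0.05},
  {"rx":0,"ry":0,"rz":0,"dx":0,"dy":0,"dz":0,"hand":0.05},
])

```text
t: 7.8
eef_pos: [0.555, 0.151, 0.1195]
tcp_rot: [3.141, 0.0, -2.811]
force: [-1.8, -0.5, 3.8]
opening: 0.0118
finger_force: 30.0
```

Contact came at exactly the expected height. Releasing.

Request:
apply_moves([
  {"rx":0,"ry":0,"rz":0,"dx":0,"dy":0,"dz":0,"hand":0.2},
  {"rx":0,"ry":0,"rz":0,"dx":0,"dy":0,"dz":0,"hand":0.35},
  {"rx":0,"ry":0,"rz":0,"dx":0,"dy":0,"dz":0,"hand":0.35},
  {"rx":0,"ry":0,"rz":0,"dx":0,"dy":0,"dz":0,"hand":0.35},
  {"rx":0,"ry":0,"rz":0,"dx":0,"dy":0,"dz":-10,"hand":0.6},
  {"rx":0,"ry":0,"rz":0,"dx":0,"dy":0,"dz":-30,"hand":1},
  {"rx":0,"ry":0,"rz":0,"dx":0,"dy":0,"dz":-40,"hand":1},
  {"rx":0,"ry":0,"rz":0,"dx":0,"dy":0,"dz":0,"hand":1},
])

```text
t: 8.6
eef_pos: [0.5583, 0.1518, 0.2054]
tcp_rot: [-3.141, 0.012, -2.811]
force: [1.1, -1.0, -0.6]
opening: 0.061
finger_force: 0.0
```

Run:
```python
from g import *
from m import *
p,d=arm.capture('scene');P=world('scene',d)
go(.5545,.151,.074,3.470)
f=lambda a:cv2.resize(a,(800,600),interpolation=cv2.INTER_CUBIC)
cv2.imwrite('pics/c3.png',f(p[90:210,260:420])[...,::-1])
hs=cv2.cvtColor(p,cv2.COLOR_RGB2HSV);v,u=np.indices(d.shape)
m=mask_big((abs(u-335)<50)&(abs(v-165)<35)&(hs[...,0]>95)&(hs[...,0]<125)&(hs[...,1]>130)&(d>0))
t=m&(P[...,2]>.11)&(P[...,2]<.123);print(rect(P,m),np.median(P[m],0),rect(P,t))
A=np.c_[P[t][:,:2],np.ones(t.sum())];print("plane",np.linalg.lstsq(A,P[t][:,2],rcond=None)[0])
t=mask_big((abs(u-335)<45)&(abs(v-178)<35)&(P[...,2]>.064)&(P[...,2]<.13)&(d>0));print("heater scene",rect(P,t))
```

```text
t 8.65 pos [556.8 151.4 202.6] rpy [-3.1414  0.0071 -2.8114] F [ 0.4 -0.8 -0.2] op 65.2 ff 0.0
shift mm now-axes [  3.2   0.3 128.6] rotvec [-0.0002  0.0071  0.0018] shift after turn [  2.3   0.3 128.6]
(array([521.9, 208.4]), array([ 87.8, 202.6]), 33.1, 289) [0.55922375 0.14894854 0.11967312] (array([556.6, 154. ]), array([83.8, 61.1]), 19.9, 194)
plane [-0.00824648  0.00175917  0.1226809 ]
heater scene (array([539.1, 146.6]), array([212.5, 163.6]), 18.7, 1807)
```

View pics/c3.png

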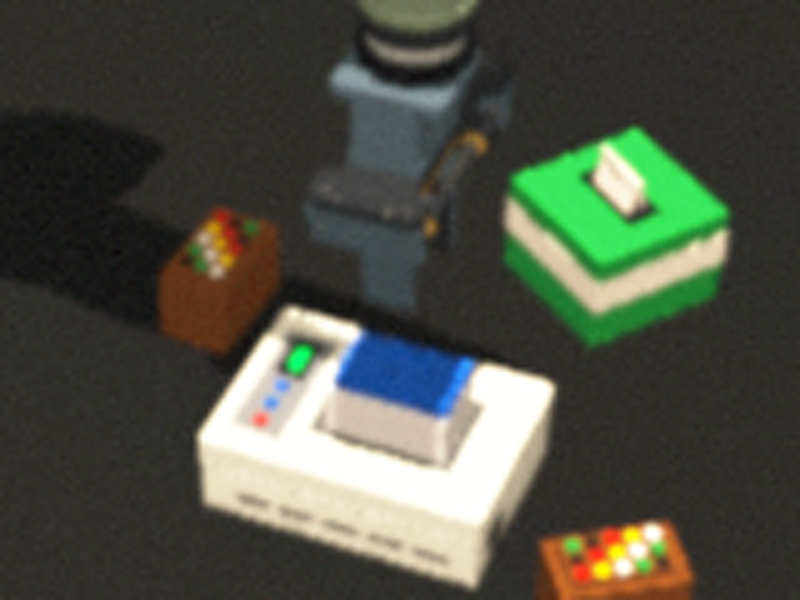

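The picture shows the cover seated level on the block (crop 400,370). Its plane fit is level at about 0.118–0.12 m and the heater is unmoved. Going down around the block.

Request:
apply_moves([
  {"rx":0,"ry":0,"rz":0,"dx":0,"dy":0,"dz":0,"hand":1},
  {"rx":0,"ry":0,"rz":0,"dx":0,"dy":0,"dz":0,"hand":1},
  {"rx":0,"ry":0,"rz":0,"dx":0,"dy":0,"dz":20,"hand":1},
  {"rx":0,"ry":0,"rz":0,"dx":0,"dy":0,"dz":20,"hand":1},
  {"rx":0,"ry":0,"rz":0,"dx":0,"dy":0,"dz":20,"hand":1},
  {"rx":0,"ry":0,"rz":0,"dx":0,"dy":0,"dz":0,"hand":1},
  {"rx":0,"ry":0,"rz":0,"dx":0,"dy":0,"dz":0,"hand":1},
])

```text
t: 9.35
eef_pos: [0.5545, 0.1509, 0.1383]
tcp_rot: [3.141, -0.002, -2.811]
force: [0.1, 0.2, -0.3]
opening: 0.0909
finger_force: 0.0
```

```bash
python3 -c "
from g import *
go(.5545,.151,.075,3.470)"
```

```text
t 9.35 pos [554.5 150.9 138.3] rpy [ 3.1410e+00 -2.4000e-03 -2.8114e+00] F [ 0.1  0.2 -0.3] op 90.9 ff 0.0
shift mm now-axes [-0.2  0.1 63.3] rotvec [ 0.0006 -0.0024  0.0018] shift after turn [-0.   0.1 63.3]
```

Request:
apply_moves([
  {"rx":0,"ry":0,"rz":0,"dx":0,"dy":0,"dz":20,"hand":1},
  {"rx":0,"ry":0,"rz":0,"dx":0,"dy":0,"dz":20,"hand":1},
  {"rx":0,"ry":0,"rz":0,"dx":0,"dy":0,"dz":15,"hand":1},
  {"rx":0,"ry":0,"rz":0,"dx":0,"dy":0,"dz":7,"hand":1},
  {"rx":0,"ry":0,"rz":0,"dx":0,"dy":0,"dz":0,"hand":1},
  {"rx":0,"ry":0,"rz":0,"dx":0,"dy":0,"dz":0,"hand":0.8},
])

```text
t: 9.95
eef_pos: [0.5556, 0.1512, 0.078]
tcp_rot: [3.141, 0.002, -2.811]
force: [-0.4, 0.7, 0.4]
opening: 0.0859
finger_force: 0.0
```

Request:
apply_moves([
  {"rx":0,"ry":0,"rz":0,"dx":0,"dy":0,"dz":0,"hand":0.68},
  {"rx":0,"ry":0,"rz":0,"dx":0,"dy":0,"dz":0,"hand":0.64},
  {"rx":0,"ry":0,"rz":0,"dx":0,"dy":0,"dz":0,"hand":0.62},
  {"rx":0,"ry":0,"rz":0,"dx":0,"dy":0,"dz":0,"hand":0.6},
  {"rx":0,"ry":0,"rz":0,"dx":0,"dy":0,"dz":0,"hand":0.5},
  {"rx":0,"ry":0,"rz":0,"dx":0,"dy":0,"dz":0,"hand":0.5},
])

```text
t: 10.55
eef_pos: [0.555, 0.1509, 0.0773]
tcp_rot: [3.141, 0.0, -2.811]
force: [-0.7, -0.6, 2.6]
opening: 0.0556
finger_force: 30.0
```

Gripped at 56 mm with almost no side force, so it is centred. First swing, +y side up.

Request:
apply_moves([
  {"rx":-0.02,"ry":0,"rz":0,"dx":0,"dy":-0.62,"dz":-0.5,"hand":0.5},
  {"rx":-0.02,"ry":0,"rz":0,"dx":0,"dy":-0.62,"dz":-0.5,"hand":0.5},
  {"rx":-0.02,"ry":0,"rz":0,"dx":0,"dy":-0.62,"dz":-0.5,"hand":0.5},
  {"rx":0,"ry":0,"rz":0,"dx":0,"dy":0,"dz":0,"hand":0.5},
])

```text
t: 10.95
eef_pos: [0.5557, 0.149, 0.0789]
tcp_rot: [3.08, 0.0, -2.812]
force: [-2.2, 1.0, 5.6]
opening: 0.0556
finger_force: 30.0
```

```bash
cat > s.py <<'E'
from g import *
from m import *
import sys
go(.5545,.151,.12,3.470)
o=arm.get_obs();print("M",np.round(o["moment"],2), "tilt(+y up)",round(float(np.arcsin(Ro.from_euler("xyz",o["tcp_rot"]).as_matrix()[2,1])),4))
if len(sys.argv)>1:
    p,d=arm.capture('scene');P=world('scene',d);v,u=np.indices(d.shape)
    if len(sys.argv)>2: cv2.imwrite(sys.argv[2],cv2.resize(p[90:210,260:420],(800,600),interpolation=cv2.INTER_CUBIC)[...,::-1])
    def pl(t):
        A=np.c_[P[t][:,:2]-[.54,.146],np.ones(t.sum())];return np.round(np.linalg.lstsq(A,P[t][:,2],rcond=None)[0],4)
    t=mask_big((abs(u-335)<45)&(abs(v-178)<35)&(P[...,2]>.062)&(P[...,2]<.08)&(d>0));print("heater top",rect(P,t),pl(t))
    hs=cv2.cvtColor(p,cv2.COLOR_RGB2HSV)
    m=mask_big((abs(u-335)<50)&(abs(v-160)<40)&(hs[...,0]>95)&(hs[...,0]<125)&(hs[...,1]>130)&(d>0)&(P[...,2]>.1))
    print("cover",m.sum(),np.median(P[m],0))
E
python3 s.py 1
```

```text
t 10.95 pos [555.7 149.   78.9] rpy [ 3.0795e+00  2.0000e-04 -2.8122e+00] F [-2.2  1.   5.6] op 55.6 ff 30.0
shift mm now-axes [  0.5   4.8 -40.9] rotvec [0.0621 0.0002 0.001 ] shift after turn [  0.5   2.3 -41.1]
M [-0.48  0.03  0.17] tilt(+y up) 0.0621
heater top (array([539.2, 145.3]), array([213.1, 163.7]), 18.3, 1219) [-0.0069  0.0074  0.0725]
cover 89 [0.58911881 0.1529619  0.1211175 ]
```

Request:
apply_moves([
  {"rx":-0.015,"ry":0,"rz":0,"dx":0,"dy":-0.47,"dz":-0.4,"hand":0.5},
  {"rx":-0.015,"ry":0,"rz":0,"dx":0,"dy":-0.47,"dz":-0.4,"hand":0.5},
  {"rx":0,"ry":0,"rz":0,"dx":0,"dy":0,"dz":0,"hand":0.5},
])

```text
t: 11.3
eef_pos: [0.556, 0.1483, 0.0797]
tcp_rot: [3.05, 0.0, -2.812]
force: [-1.1, 2.5, 5.7]
opening: 0.0558
finger_force: 30.0
```

Request:
apply_moves([
  {"rx":0.02,"ry":0,"rz":0,"dx":0,"dy":0.62,"dz":-0.52,"hand":0.5},
  {"rx":0.02,"ry":0,"rz":0,"dx":0,"dy":0.62,"dz":-0.52,"hand":0.5},
  {"rx":0.02,"ry":0,"rz":0,"dx":0,"dy":0.62,"dz":-0.52,"hand":0.5},
  {"rx":0.02,"ry":0,"rz":0,"dx":0,"dy":0.62,"dz":-0.52,"hand":0.5},
  {"rx":0,"ry":0,"rz":0,"dx":0,"dy":0,"dz":0,"hand":0.5},
])

```text
t: 11.8
eef_pos: [0.555, 0.1508, 0.0807]
tcp_rot: [3.132, -0.0, -2.81]
force: [4.0, -0.2, -9.8]
opening: 0.0559
finger_force: 30.0
```

```bash
python3 s.py 1
```

```text
t 11.8 pos [555.  150.8  80.7] rpy [ 3.1325e+00 -4.0000e-04 -2.8104e+00] F [ 4.  -0.2 -9.8] op 55.9 ff 30.0
shift mm now-axes [  0.5   0.7 -39.3] rotvec [ 0.0091 -0.0005  0.0028] shift after turn [  0.4   0.3 -39.3]
M [ 0.05 -0.84 -0.37] tilt(+y up) 0.0091
heater top (array([538.6, 145.3]), array([212.9, 160.3]), 19.0, 1247) [-0.0055  0.0044  0.0723]
cover 87 [0.5858713  0.15863398 0.1219863 ]
```

Request:
apply_moves([
  {"rx":0.02,"ry":0,"rz":0,"dx":0,"dy":0.62,"dz":-0.52,"hand":0.5},
  {"rx":0.02,"ry":0,"rz":0,"dx":0,"dy":0.62,"dz":-0.52,"hand":0.5},
  {"rx":0.02,"ry":0,"rz":0,"dx":0,"dy":0.62,"dz":-0.52,"hand":0.5},
  {"rx":0.02,"ry":0,"rz":0,"dx":0,"dy":0.62,"dz":-0.52,"hand":0.5},
  {"rx":0.02,"ry":0,"rz":0,"dx":0,"dy":0.62,"dz":-0.52,"hand":0.5},
  {"rx":0,"ry":0,"rz":0,"dx":0,"dy":0,"dz":0,"hand":0.5},
])

```text
t: 12.45
eef_pos: [0.554, 0.1535, 0.0834]
tcp_rot: [-3.05, -0.0, -2.81]
force: [6.5, -1.0, -12.8]
opening: 0.0557
finger_force: 30.0
```

```bash
python3 s.py 1 pics/r1.png
```

```text
t 12.45 pos [554.  153.5  83.4] rpy [-3.0498e+00 -4.0000e-04 -2.8104e+00] F [  6.5  -1.  -12.8] op 55.7 ff 30.0
shift mm now-axes [  0.4  -5.8 -36.2] rotvec [-0.0918 -0.0003  0.0028] shift after turn [  0.4  -2.5 -36.6]
M [ 0.37 -0.95 -0.19] tilt(+y up) -0.0918
heater top (array([541.4, 143.1]), array([213.8, 163. ]), 19.6, 1285) [-0.0068  0.0092  0.0724]
cover 84 [0.58316125 0.16267093 0.12484367]
```

View pics/r1.png

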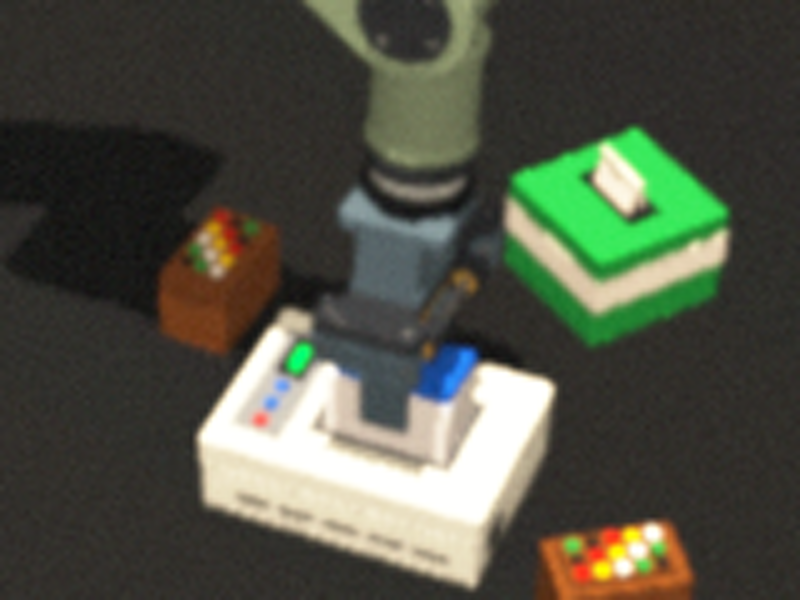

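The picture shows the block tilted with its −y side up, the cover still on and the heater standing. Next swings.

Request:
apply_moves([
  {"rx":-0.025,"ry":0,"rz":0,"dx":0,"dy":-0.78,"dz":-0.65,"hand":0.5},
  {"rx":-0.025,"ry":0,"rz":0,"dx":0,"dy":-0.78,"dz":-0.65,"hand":0.5},
  {"rx":-0.025,"ry":0,"rz":0,"dx":0,"dy":-0.78,"dz":-0.65,"hand":0.5},
  {"rx":-0.025,"ry":0,"rz":0,"dx":0,"dy":-0.78,"dz":-0.65,"hand":0.5},
  {"rx":-0.025,"ry":0,"rz":0,"dx":0,"dy":-0.78,"dz":-0.65,"hand":0.5},
  {"rx":-0.025,"ry":0,"rz":0,"dx":0,"dy":-0.78,"dz":-0.65,"hand":0.5},
  {"rx":-0.025,"ry":0,"rz":0,"dx":0,"dy":-0.78,"dz":-0.65,"hand":0.5},
  {"rx":0,"ry":0,"rz":0,"dx":0,"dy":0,"dz":0,"hand":0.5},
])

```text
t: 13.3
eef_pos: [0.5558, 0.1482, 0.0883]
tcp_rot: [3.057, -0.001, -2.811]
force: [4.0, 3.5, -10.6]
opening: 0.0559
finger_force: 30.0
```

```bash
python3 s.py 1
```

```text
t 13.3 pos [555.8 148.2  88.3] rpy [ 3.0568e+00 -6.0000e-04 -2.8113e+00] F [  4.    3.5 -10.6] op 55.9 ff 30.0
shift mm now-axes [  0.3   5.7 -31.3] rotvec [ 0.0848 -0.0006  0.0019] shift after turn [  0.3   3.1 -31.7]
M [ 0.32 -0.87  0.13] tilt(+y up) 0.0848
heater top (array([538.7, 145.8]), array([212.7, 163.3]), 19.3, 1219) [-0.0074  0.0069  0.0724]
cover 93 [0.58873122 0.15233716 0.12948798]
```

Request:
apply_moves([
  {"rx":0.025,"ry":0,"rz":0,"dx":0,"dy":0.78,"dz":-0.65,"hand":0.5},
  {"rx":0.025,"ry":0,"rz":0,"dx":0,"dy":0.78,"dz":-0.65,"hand":0.5},
  {"rx":0.025,"ry":0,"rz":0,"dx":0,"dy":0.78,"dz":-0.65,"hand":0.5},
  {"rx":0.025,"ry":0,"rz":0,"dx":0,"dy":0.78,"dz":-0.65,"hand":0.5},
  {"rx":0.025,"ry":0,"rz":0,"dx":0,"dy":0.78,"dz":-0.65,"hand":0.5},
  {"rx":0.025,"ry":0,"rz":0,"dx":0,"dy":0.78,"dz":-0.65,"hand":0.5},
  {"rx":0.025,"ry":0,"rz":0,"dx":0,"dy":0.78,"dz":-0.65,"hand":0.5},
  {"rx":0,"ry":0,"rz":0,"dx":0,"dy":0,"dz":0,"hand":0.5},
])

```text
t: 14.15
eef_pos: [0.5538, 0.1538, 0.0932]
tcp_rot: [-3.05, -0.0, -2.81]
force: [4.0, -1.3, -10.2]
opening: 0.0559
finger_force: 30.0
```

```bash
python3 s.py 1
```

```text
t 14.15 pos [553.8 153.8  93.2] rpy [-3.0502e+00 -5.0000e-04 -2.8101e+00] F [  4.   -1.3 -10.2] op 55.9 ff 30.0
shift mm now-axes [  0.2  -5.3 -26.4] rotvec [-0.0914 -0.0003  0.0031] shift after turn [  0.2  -2.8 -26.8]
M [ 0.05 -0.76 -0.23] tilt(+y up) -0.0914
heater top (array([538.7, 148.1]), array([213.8, 166.6]), 18.3, 1297) [-0.0093  0.0092  0.0726]
cover 83 [0.58259586 0.16177404 0.13523665]
```

Request:
apply_moves([
  {"rx":-0.025,"ry":0,"rz":0,"dx":0,"dy":-0.78,"dz":-0.65,"hand":0.5},
  {"rx":-0.025,"ry":0,"rz":0,"dx":0,"dy":-0.78,"dz":-0.65,"hand":0.5},
  {"rx":-0.025,"ry":0,"rz":0,"dx":0,"dy":-0.78,"dz":-0.65,"hand":0.5},
  {"rx":-0.025,"ry":0,"rz":0,"dx":0,"dy":-0.78,"dz":-0.65,"hand":0.5},
  {"rx":-0.025,"ry":0,"rz":0,"dx":0,"dy":-0.78,"dz":-0.65,"hand":0.5},
  {"rx":-0.025,"ry":0,"rz":0,"dx":0,"dy":-0.78,"dz":-0.65,"hand":0.5},
  {"rx":-0.025,"ry":0,"rz":0,"dx":0,"dy":-0.78,"dz":-0.65,"hand":0.5},
  {"rx":0,"ry":0,"rz":0,"dx":0,"dy":0,"dz":0,"hand":0.5},
])

```text
t: 15.0
eef_pos: [0.5548, 0.1492, 0.0983]
tcp_rot: [3.052, -0.002, -2.813]
force: [0.5, 5.0, -5.0]
opening: 0.0558
finger_force: 30.0
```

Request:
apply_moves([
  {"rx":0.025,"ry":0,"rz":0,"dx":0,"dy":0.78,"dz":-0.65,"hand":0.5},
  {"rx":0.025,"ry":0,"rz":0,"dx":0,"dy":0.78,"dz":-0.65,"hand":0.5},
  {"rx":0.025,"ry":0,"rz":0,"dx":0,"dy":0.78,"dz":-0.65,"hand":0.5},
  {"rx":0.025,"ry":0,"rz":0,"dx":0,"dy":0.78,"dz":-0.65,"hand":0.5},
  {"rx":0.025,"ry":0,"rz":0,"dx":0,"dy":0.78,"dz":-0.65,"hand":0.5},
  {"rx":0,"ry":0,"rz":0,"dx":0,"dy":0,"dz":0,"hand":0.5},
])

```text
t: 15.6
eef_pos: [0.5531, 0.1522, 0.1014]
tcp_rot: [-3.102, -0.003, -2.81]
force: [-0.2, 0.4, -4.1]
opening: 0.056
finger_force: 30.0
```

```bash
python3 s.py 1
```

```text
t 15.6 pos [553.1 152.2 101.4] rpy [-3.1019e+00 -2.8000e-03 -2.8101e+00] F [-0.2  0.4 -4.1] op 56.0 ff 30.0
shift mm now-axes [ -0.9  -2.3 -18.5] rotvec [-0.0397 -0.0027  0.0032] shift after turn [ -0.9  -1.6 -18.6]
M [0.15 0.02 0.  ] tilt(+y up) -0.0397
heater top (array([538.9, 145.2]), array([213.8, 159.5]), 18.4, 1226) [-0.0045  0.0058  0.0724]
cover 88 [0.58409356 0.15944929 0.14312851]
```

The force is down to about the block's weight, so it is free. Levelling and lifting clear.

Request:
apply_moves([
  {"rx":-0.02,"ry":-0.0015,"rz":0,"dx":0,"dy":-0.4,"dz":-1,"hand":0.5},
  {"rx":-0.02,"ry":-0.0015,"rz":0,"dx":0,"dy":-0.4,"dz":-2,"hand":0.5},
  {"rx":0,"ry":0,"rz":0,"dx":-0.9,"dy":-0.8,"dz":-3,"hand":0.5},
  {"rx":0,"ry":0,"rz":0,"dx":0,"dy":0,"dz":-4,"hand":0.5},
  {"rx":0,"ry":0,"rz":0,"dx":0,"dy":0,"dz":-4,"hand":0.5},
  {"rx":0,"ry":0,"rz":0,"dx":0,"dy":0,"dz":-4,"hand":0.5},
  {"rx":0,"ry":0,"rz":0,"dx":0,"dy":0,"dz":0,"hand":0.5},
  {"rx":0,"ry":0,"rz":0,"dx":0,"dy":0,"dz":0,"hand":0.5},
])

```text
t: 16.45
eef_pos: [0.5558, 0.151, 0.1193]
tcp_rot: [3.141, 0.003, -2.811]
force: [-0.2, 0.3, -6.6]
opening: 0.056
finger_force: 30.0
```

```bash
python3 s.py 1 pics/f.png
```

```text
t 16.45 pos [555.8 151.  119.3] rpy [ 3.1412e+00  2.9000e-03 -2.8111e+00] F [-0.2  0.3 -6.6] op 56.0 ff 30.0
shift mm now-axes [ 1.2  0.5 -0.7] rotvec [0.0004 0.0029 0.0021] shift after turn [ 1.2  0.5 -0.7]
M [0.04 0.06 0.03] tilt(+y up) 0.0004
heater top (array([539.3, 145.3]), array([213.7, 161.8]), 18.1, 1227) [-0.0081  0.0087  0.0723]
cover 90 [0.58693015 0.15724901 0.16102759]
```

View pics/f.png

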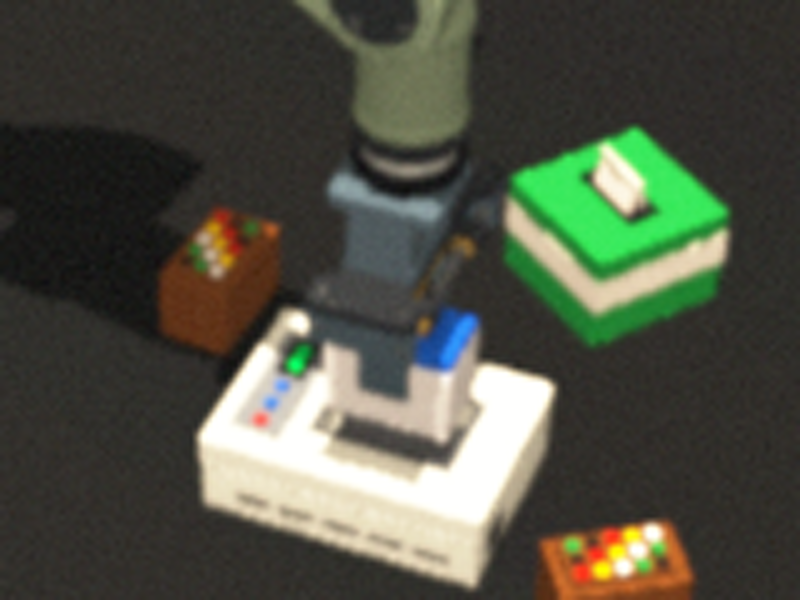

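The picture shows the block held upright above the well with the cover on and the heater unmoved. I'll let it settle, check the level on the cover's depth, then hand in.

Request:
apply_moves([
  {"rx":0,"ry":0,"rz":0,"dx":0,"dy":0,"dz":0,"hand":0.5},
  {"rx":0,"ry":0,"rz":0,"dx":0,"dy":0,"dz":0,"hand":0.5},
  {"rx":0,"ry":0,"rz":0,"dx":0,"dy":0,"dz":0,"hand":0.5},
  {"rx":0,"ry":0,"rz":0,"dx":0,"dy":0,"dz":0,"hand":0.5},
  {"rx":0,"ry":0,"rz":0,"dx":0,"dy":0,"dz":0,"hand":0.5},
])

```text
t: 17.0
eef_pos: [0.5558, 0.1508, 0.1191]
tcp_rot: [3.141, 0.003, -2.811]
force: [0.6, 0.0, -6.7]
opening: 0.0561
finger_force: 30.0
```

Run:
```python
from g import *
from m import *
go(.5545,.151,.119,3.470)
Q=[]
for i in range(4):
    p,d=arm.capture('scene');P=world('scene',d);v,u=np.indices(d.shape);hs=cv2.cvtColor(p,cv2.COLOR_RGB2HSV)
    m=(abs(u-335)<50)&(abs(v-155)<40)&(hs[...,0]>95)&(hs[...,0]<125)&(hs[...,1]>130)&(d>0)&(P[...,2]>.13)
    Q.append(P[m])
Q=np.vstack(Q);c,s=np.cos(.328),np.sin(.328);L=(Q[:,:2]-[.5545,.151])@np.array([[c,-s],[s,c]])
k=(L[:,0]>.024)&(L[:,0]<.041)&(abs(L[:,1])<.022)&(abs(Q[:,2]-.159)<.006)
A=np.c_[L[k],np.ones(k.sum())];print(k.sum(),np.linalg.lstsq(A,Q[k][:,2],rcond=None)[0],np.median(Q[k][:,2]), L.min(0),L.max(0))
```

```text
t 17.0 pos [555.8 150.8 119.1] rpy [ 3.1411e+00  2.6000e-03 -2.8114e+00] F [ 0.6  0.  -6.7] op 56.1 ff 30.0
shift mm now-axes [1.2 0.6 0.1] rotvec [0.0005 0.0026 0.0018] shift after turn [1.2 0.6 0.1]
166 [-0.06373075 -0.01048317  0.1627809 ] 0.16105123094906798 [ 0.0156621 -0.0535535] [0.04671478 0.02890303]
```

```bash
python3 -c "
from rig import arm
print(arm.sign_off())"
```

```text
the job is handed in; nothing more can be done
None
```

The job is handed in at about 17 s of the 58 s: the cover is on the block, and the block was rocked free and is held level about 18 mm above the heater, which stayed in place; the hand-in returned no verdict.

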